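# Roll a milk sample into the bar-code reader and start the read

## Robot

A 6-joint arm with a two-finger parallel gripper is mounted at the origin on the work surface. World frame = base frame: x ahead of the robot, y to its left, z up, the work surface at z = 0. Lengths are in m, angles in rad, forces in N, time in s.
With the tool pointing down it reaches from about 0.225 to 0.875 m from the base axis. Payload 3.4 kg.
Tool frame: the origin (TCP) lies on the centre line of the jaws, within the pads' length; the fingertips stand 11 mm ahead of it and the grasp point (between the pads) lies 8 mm behind it; z points along the fingers, y is the line along which they close (so a half turn about z gives the same grasp; the last joint's range is limited). The gripper opens to 85 mm and grips with 20 to 120 N. Pads are 22 mm wide; open, the fingers measure 114 mm over their backs; the gripper's body (76 mm by 85 mm) begins 54 mm behind the grasp point. The pads swing forward as they close: fully open they stand 13 mm farther back than shut.
Start: joints at [-1.308, 0.276, 1.505, -0, 1.361, -0.121], TCP at [0.215, -0.533, 0.242] pointing down, gripper open.
Joint ranges: [-2.89, 2.89], [-0.75, 2.08], [0.22, 2.7], [-1.18, 4.32], [0.11, 2.71], [-2.7, 2.7]. Speed limits (rad/s): [2.57, 2.57, 3.14, 3.14, 3.14, 3.14].

## Interface

Orientations are given as a unit quaternion [w, x, y, z].
In Python, from rig import manip, eyes, job gives the robot as it stands.
- The arm moves only by the tool drive_tool, never from a script. Its argument "rows" is a list of rows, each a list of 3 entries, a list of its own where there are three numbers: the turn, a rotation vector about the world's x, y, z in rad, then the shift along the world's x, y, z in cm, then the finger opening in cm, from 0 to 8.54. A call has 1 to 8 rows; each row shifts and turns the commanded pose from where the row before left it; what a row does not reach is not made up. A row lasts 1/8 s, in which the tool goes at most 62.5 mm and 10.7 degrees, less where a joint would pass 70% of its speed; a pose out of reach is approached as far as the arm can. A call is refused whole if a number of a shift passes 6.25 or a number of a turn 0.188, either way. A call with a gripper value outside its range is refused whole. The fingers move at their own pace and stop on an object; "force" is the grip in N (left out, the last holds). Time passes only in rows, so rows that do not move let the fingers close. It gives the time, the measured TCP pose, the force, the opening and the grip force at its end, in the units of the state.
- manip.get_state(): the state, without advancing time (a new reading comes with each control period).
- eyes.get_image(name): name is "side" or "top" or "wrist"; returns the picture (384x512x3 uint8, red, green, blue); there is no depth.
- eyes.get_calibration(name): a dict with "camera_matrix" (3x3 intrinsics, pixels), "view" (4x4, takes a point from world to camera coordinates). Camera axes: x right, y up, looking along -z (the intrinsics and any distortion apply to the point x, -y, -z); pixel columns grow to the right and rows downward; lengths in m; the calibration is good to about 2 mm. The wrist camera is an equidistant fisheye: a pixel r from the principal point sees the ray r / f radians off the axis. A picture is of the moment at which its call begins: read the wrist's pose just before it. get_calibration takes no time and is no camera call; for the wrist camera it gives the pose at the moment of the call.
- job.sign_off(): hands the job in; it is judged then, once.
The state is a dict: "clock": time; "qpos": joint angles; "qd": joint speeds; "effort": joint torques, N m; "position": TCP position; "ee_rot": TCP orientation; "contact_force": force on the tool from outside, world axes, zero at the start; "moment": the same for the moment, N m; "width": finger opening in m; "gripper_force": force on a finger pad.
Only numpy, scipy, OpenCV 4.12 (cv2) and the standard library are available. Lean on these libraries where they do the work, as an engineer would, in place of code of your own. Each camera call takes 0.05 s, during which the arm holds its last target. There are 200 camera calls.

## Task

A milk sample vial with a blue cap lies at the low end of the reading station's sloped steel gutter. With a fingertip, gently roll it up the gutter, without gripping or lifting it, until it drops over the first black roller into the cradle between the two rollers, just short of the red bumpers, where it cannot roll back; take the finger off it, then press the green start key fully down and let it go. Leave everything else where it is.

Things in the scene. Friction and masses are not known exactly. Their poses are not given: they have to be found in the camera images.
- reader: Fixed bar-code reading station. Origin on the table under the gutter's middle; x points uphill along the gutter (level), y across it, z up; numbers below are mm in this frame. Base plate 8 thick, x -100 to 190, y -158 to 152. White control box on the +y side, x -62 to 62, y 66 to 146, top z 50. Grey stand on the -y side with two upright vials at x -44 and 4, y -128, tops z 111. Nothing else is above z 90.
- gutter_low (a point): Middle of the floor's top edge at the low end of the straight bent-steel gutter (x -95, y 0, z 28.6), which rises at 10 degrees along +x. Side walls' inner faces at y -51 and 51, about 25 high over the floor. Two tabs at the low end (x -95 to -92, |y| 33 to 51, tops z 54) hold the vial; between them the end is open, 66 wide, so that a finger can come in behind the vial.
- gutter_high (a point): Middle of the floor's top edge at the high end of the gutter (x 48, y 0, z 53.9), 9 short of the first roller's axis.
- roller (a point): Middle of the top of the first smooth black roller (x 57, z 56.5). Two such rollers lie along y, 20 in diameter, axes at x 57 and 93, z 46.5; they do not turn. White bearing plates stand at their ends, |y| 51.5 to 57.5, up to z 74.
- cradle (a point): Centre of the vial when it rests in the cradle between both rollers (x 75, y 0, z 66.6). The vial is then 2.5 short of the bumpers.
- bumpers (a point): Midway between the faces of the two red bumpers (x 94.5, z 66.6; at y -36 and 36, 12 in diameter), the end stop. Their steel posts reach z 80; behind them stands the black reader head, x 137 to 179, up to z 90.
- vial: Closed white vial, blue cap, bar-code label: a plain cylinder 34 mm in diameter, 96 mm long, 40 to 85 g. Origin at its centre, y axis along it towards the cap. It starts across the gutter against the tabs (centre x -75, z 49 in the reader's frame) and slides and rolls easily (friction about 0.35), rolls back if let go on the slope. Once its centre is past the first roller's axis (z 73.5) it drops into the cradle.
- key_top (a point): Centre of the top of the green start key, a round push button 26 mm in diameter on the control box (x 20, y 106, z 68 mm in the reader's frame when up; it rides down with the key). Pressed straight down.
- key (a joint): Travel of the start key in m: 0 up, 0.006 fully down; spring return, about 1.2 N to start moving and 4 N fully down.
- vial_a: Bystander: upright vial with white cap in the reader's stand, 34 mm diameter, 96 mm tall. Origin at its centre.
- vial_b: Bystander: upright vial with red cap in the reader's stand, 34 mm diameter, 96 mm tall. Origin at its centre.
- spare_cap: Bystander: loose blue vial cap, a disc 36 mm in diameter and 13 mm high, on the reader's base plate. Origin under its centre.
- wash_bottle: Bystander: white wash bottle with red spout, 66 mm diameter, 190 mm tall. Origin under its centre.
- beaker: Bystander: glass beaker, 70 mm diameter, 90 mm tall. Origin under its centre.
- cap_jar: Bystander: white jar with blue lid, 68 mm diameter, 100 mm tall. Origin under its centre.
- marker: Bystander: marker pen lying on the table, 130 mm long, 15 mm thick. Origin under its middle, x along it.
There are look-alikes about, which are no part of the job. Leave any yellow look-alike of the vial alone.

How it is judged:
On the way, in this order (a step that is already met when the one before it is completed fails the run):
1. the vial rests in the cradle between the two rollers and the finger is off it (x of vial in the frame of reader between 0.07 and 0.08 m and z of vial in the frame of reader between 0.062 and 0.0702 m and angle between the y axis of vial and the y axis of reader, either way round below 0.08 rad and contact force between the fingers and vial below 0.05 N and linear speed of vial below 0.02 m/s), for 0.2 s.
2. the start key is pressed down (at least 5 of its 6 mm) (value of joint key above 0.005 m), for 0.05 s.
At the end, for the whole second after the job is handed in: The vial rests still in the cradle between both rollers (centre within 5 mm of the cradle's middle along the gutter, sunk between the rollers to within 4 mm, lying square to within 0.08 rad) and the start key is up again (x of vial in the frame of reader between 0.07 and 0.08 m and z of vial in the frame of reader between 0.062 and 0.0702 m and angle between the y axis of vial and the y axis of reader, either way round below 0.08 rad and linear speed of vial below 0.01 m/s and value of joint key below 0.001 m); the robot touches nothing.
It fails at once if the vial is lifted clear of the gutter (about 20 mm or more above its rolling height) (z of vial in the frame of reader above 0.093 m or (x of vial in the frame of reader below -0.03 m and z of vial in the frame of reader above 0.076 m)).
It fails at once if the vial leaves the gutter or turns askew (x of vial in the frame of reader below -0.1 m or x of vial in the frame of reader above 0.1 m or y of vial in the frame of reader above 0.02 m or y of vial in the frame of reader below -0.02 m or z of vial in the frame of reader below 0.04 m or angle between the y axis of vial and the y axis of reader, either way round above 0.4 rad).
It fails at once if the vial is gripped or shoved hard (over 15 N) on the slope (contact force between the fingers and vial above 15 N and x of vial in the frame of reader below 0.04 m).
It fails at once if the start key is pressed while the vial is not in the cradle (value of joint key above 0.003 m and not (x of vial in the frame of reader between 0.07 and 0.08 m and z of vial in the frame of reader between 0.062 and 0.0702 m and angle between the y axis of vial and the y axis of reader, either way round below 0.08 rad)).
It fails at once if a bystander is moved more than 30 mm (distance of any of vial_a, vial_b, spare_cap, wash_bottle, beaker, cap_jar, marker from where it was at the start of the episode above 0.03 m).
It also fails if it takes over 45 s, if anything falls off the work surface, if the arm or the gripper's body presses on something with over 40 N, if the wrist force passes 120 N, or if a joint passes its speed limit or range.

## Working session

There is one attempt and no reset: what is moved stays moved. The work goes in short steps, Python scripts to look and compute and a tool call to move; the robot and the scene stay as the last step left them, time stands still between calls to the robot, and variables do not carry over. Pictures are saved under pics/ and viewed, at most 10 in all, crops included, and the job is handed in when it is done.

Besides the shell and the picture viewer there is one more tool, called after ">>>" as name(argument=value, ...) on one line, values as JSON. drive_tool: Moves the arm, as the interface text tells. Its arguments: {"type":"object","properties":{"rows":{"type":"array"},"force":{"type":"number"}},"required":["rows"]}

```bash
mkdir -p pics; python3 - <<'E'
from rig import manip, eyes, job
import cv2
s=manip.get_state();print(s['clock'],s['position'],s['ee_rot'],s['width'],s['contact_force'])
for n in('side','top'):
    cv2.imwrite(f'pics/{n}0.png',eyes.get_image(n)[:,:,::-1])
    c=eyes.get_calibration(n);print(n,c)
E
```

```text
0.0 [ 0.21520212 -0.53263142  0.24143577] [-9.33451447e-04  9.81638561e-01  1.90748163e-01 -4.39602994e-05] 0.0851788741779919 [0.29150325 0.27566742 0.47315645]
side {'camera_matrix': array([[370.00422359,   0.        , 263.58121161],
       [  0.        , 370.00422359, 193.21274213],
       [  0.        ,   0.        ,   1.        ]]), 'view': array([[ 0.96928308, -0.24550987, -0.0146702 , -0.56334248],
       [ 0.16694287,  0.61295029,  0.77228364, -0.13999882],
       [-0.18061115, -0.75101055,  0.63510847, -1.17841553],
       [ 0.        ,  0.        ,  0.        ,  1.        ]])}
top {'camera_matrix': array([[397.55376855,   0.        , 256.68516627],
       [  0.        , 397.55376855, 190.16596496],
       [  0.        ,   0.        ,   1.        ]]), 'view': array([[-0.0648002 , -0.9978945 , -0.00273784,  0.01342015],
       [ 0.97216935, -0.06374821,  0.22543939, -0.59985991],
       [-0.22513926,  0.01194687,  0.97425335, -1.37227615],
       [ 0.        ,  0.        ,  0.        ,  1.        ]])}
```

View pics/top0.png

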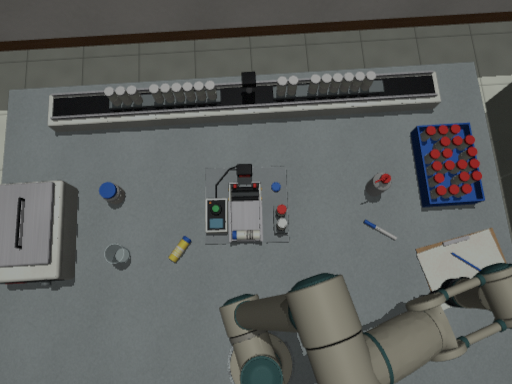

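View pics/side0.png

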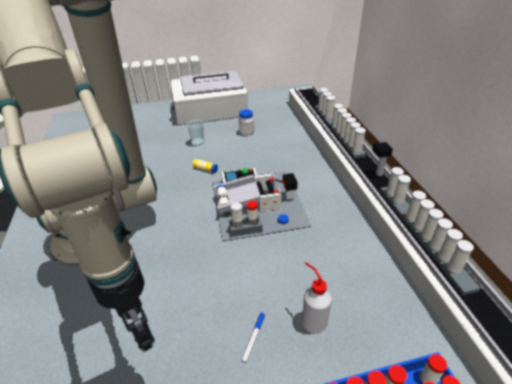

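The top view shows the station at around px (245,205), uphill pointing up the image (world +x). The vial is at its low end (245,236) and the green key at (215,209). The yellow look-alike is outside, at (180,249). Next I'll enlarge this area.

```bash
cat > h.py <<'E'
from rig import manip, eyes, job
import cv2, numpy as np
def ray(n,uv,z,c=None):
    c=c or eyes.get_calibration(n);K=c['camera_matrix'];V=c['view']
    p=np.array([(uv[0]-K[0,2])/K[0,0],(uv[1]-K[1,2])/K[1,1]])
    if n=='wrist':
        r=np.hypot(*p); d=np.array([*(p/r*np.sin(r)),np.cos(r)]) if r>1e-9 else np.array([0,0,1.])
    else: d=np.array([*p,1])
    d=V[:3,:3].T@(d*[1,-1,-1]); o=-V[:3,:3].T@V[:3,3]
    return o+d*(z-o[2])/d[2]
def proj(n,P,c=None):
    c=c or eyes.get_calibration(n);K=c['camera_matrix'];V=c['view']
    q=(V[:3,:3]@np.asarray(P)+V[:3,3])*[1,-1,-1]
    if n=='wrist':
        t=np.arctan2(np.hypot(*q[:2]),q[2]);e=q[:2]/np.hypot(*q[:2])*t
    else: e=q[:2]/q[2]
    return e*K[0,0]+K[:2,2]
def blobs(im,lo,hi,amin=4):
    m=cv2.inRange(cv2.cvtColor(im,cv2.COLOR_RGB2HSV),lo,hi)
    n,_,st,ce=cv2.connectedComponentsWithStats(m)
    return [(st[i,4],ce[i]) for i in range(1,n) if st[i,4]>=amin]
E
python3 - <<'E'
import cv2,numpy as np
from h import *
im=cv2.imread('pics/top0.png')[:,:,::-1]
for nm,lo,hi,z in(('green',(45,80,40),(85,255,255),.068),('red',(0,130,80),(8,255,255),.07),('blue',(100,130,60),(125,255,255),.05)):
    for a,c in blobs(np.ascontiguousarray(im),lo,hi):
        if 195<c[0]<300 and 155<c[1]<255: print(nm,a,c.round(1),ray('top',c,z).round(4))
for p in((206,167),(287,167),(289,243),(205,243)): print(p,ray('top',p,.008).round(4))
cv2.imwrite('pics/crop.png',cv2.resize(im[155:255,195:300,::-1],None,fx=5.5,fy=5.5,interpolation=cv2.INTER_CUBIC))
E
```

```text
green 51 [215.3 207.9] [0.5441 0.1269 0.068 ]
red 13 [254.2 185. ] [ 0.6189 -0.0177  0.07  ]
red 11 [234.4 185.5] [0.6219 0.0541 0.07  ]
red 69 [281.2 209.1] [ 0.5239 -0.1087  0.07  ]
blue 61 [275.4 186.7] [ 0.6123 -0.0956  0.05  ]
blue 25 [233.9 234.5] [0.4466 0.066  0.05  ]
(206, 167) [0.7171 0.1616 0.008 ]
(287, 167) [ 0.6968 -0.1482  0.008 ]
(289, 243) [ 0.4073 -0.1318  0.008 ]
(205, 243) [0.4273 0.1757 0.008 ]
```

View pics/crop.png

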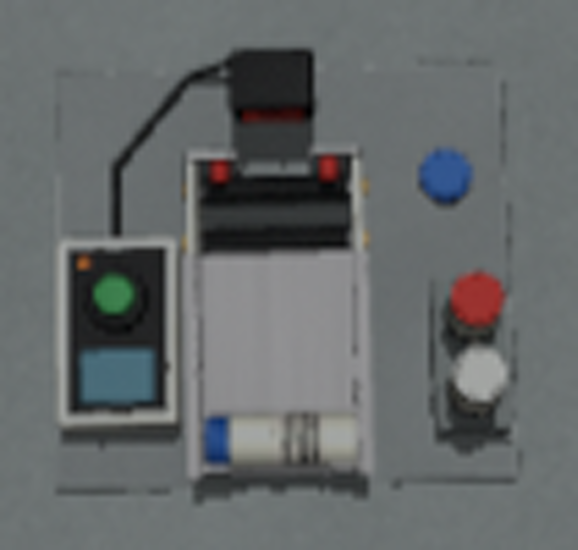

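Yaw is about -0.05 and the origin about (0.5185, 0.021). The low end faces the robot. I'll move above the spot behind the vial, closing the fingers and squaring the yaw on the way.

>>> drive_tool(rows=[[[0,0,-0.07],[2,5.6,0],0],[[0,0,-0.07],[2,5.6,0],0],[[0,0,-0.07],[2,5.6,0],0],[[0,0,-0.07],[2,5.6,0],0],[[0,0,-0.07],[2,5.6,0],0],[[0,0,-0.07],[2,5.6,0],0],[[0,0,-0.014],[2,5.6,0],0],[[0,0,0],[2,5.6,0],0]], force=20)

```text
clock: 1.1
position: [0.3755, -0.0834, 0.2423]
ee_rot: [0.0, 1.0, -0.025, 0.0]
contact_force: [1.6, -0.5, 0.1]
width: 0.0
gripper_force: 0.0
```

>>> drive_tool(rows=[[[0,0,0],[2,5.6,0],0],[[0,0,0],[1,5.6,-2],0],[[0,0,0],[0,0,0],0],[[0,0,0],[0,0,0],0]])

```text
clock: 1.6
position: [0.405, 0.0266, 0.2221]
ee_rot: [0.0, 1.0, -0.024, -0.0]
contact_force: [-0.3, 0.4, 0.3]
width: -0.0003
gripper_force: 0.0
```

```bash
python3 - <<'E'
from h import *
from scipy.spatial.transform import Rotation as R
s=manip.get_state();q=s['ee_rot'];print(s['clock'],s['position'],R.from_quat(np.roll(q,-1)).as_matrix().round(4),s['width'],s['contact_force'],s['qpos'])
c=eyes.get_calibration('wrist');np.savez('w1.npz',**c);im=eyes.get_image('wrist');cv2.imwrite('pics/w1.png',im[:,:,::-1]);print(c)
for nm,lo,hi,z in(('green',(45,80,40),(85,255,255),.068),('red',(0,130,80),(8,255,255),.07),('blue',(100,130,60),(125,255,255),.05)):
    for a,p in blobs(im,lo,hi,15): print(nm,a,p.round(1),ray('wrist',p,z,c).round(4))
E
```

```text
1.6 [0.4050372  0.0266467  0.22214481] [[ 9.988e-01 -4.890e-02 -8.000e-04]
 [-4.890e-02 -9.988e-01 -9.000e-04]
 [-8.000e-04  9.000e-04 -1.000e+00]] -0.00028845107744076735 [-0.28743166  0.39375952  0.32837759] [-1.05272564e-01  3.15959620e-02  1.86115380e+00 -1.01435402e-03
  1.24954879e+00  1.51472099e+00]
{'camera_matrix': array([[297.31863964,   0.        , 251.27201988],
       [  0.        , 297.31863964, 192.20631718],
       [  0.        ,   0.        ,   1.        ]]), 'view': array([[-0.04879802, -0.99880731,  0.00164407,  0.04431932],
       [ 0.96261267, -0.04746867, -0.26669003, -0.35843516],
       [ 0.26645   , -0.01143135,  0.96378095, -0.46661487],
       [ 0.        ,  0.        ,  0.        ,  1.        ]])}
green 575 [142.6  51.1] [0.5424 0.1256 0.068 ]
red 971 [394.8  60.4] [ 0.5248 -0.1273  0.07  ]
blue 79 [347.    1.6] [ 0.5922 -0.0863  0.05  ]
blue 797 [150.   96.6] [0.4962 0.1262 0.05  ]
blue 381 [209.7 138.4] [0.4468 0.0654 0.05  ]
blue 384 [ 80.5 150.9] [0.4465 0.2198 0.05  ]
```

View pics/w1.png

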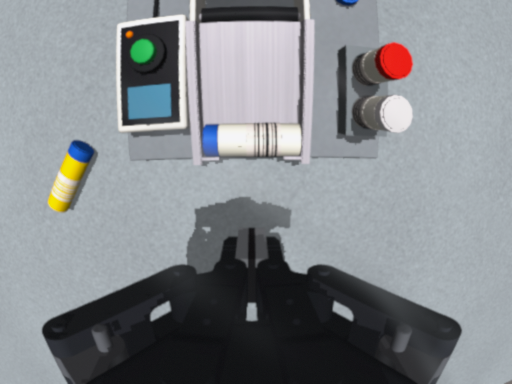

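The wrist view has the vial at (203–301, 140) and the key at (143,51). The TCP sits about 37 mm behind the vial's centre and is centred to under 1 mm. I'll descend, then push slowly up the slope.

>>> drive_tool(rows=[[[0,0,0],[0,0,-5.6],0],[[0,0,0],[0,0,-5.6],0],[[0,0,0],[0,0,-4],0],[[0,0,0],[0,0,-1.6],0],[[0,0,0],[0,0,0],0]])

```text
clock: 2.28
position: [0.4047, 0.0252, 0.0536]
ee_rot: [0.0, 1.0, -0.027, -0.001]
contact_force: [-0.1, 1.1, 0.6]
width: 0.0002
gripper_force: 0.0
```

>>> drive_tool(rows=[[[0,0,0],[0.4,-0.02,0],0],[[0,0,0],[0.4,-0.02,0],0],[[0,0,0],[0.4,-0.02,0.07],0],[[0,0,0],[0.4,-0.02,0.07],0],[[0,0,0],[0.4,-0.02,0.07],0],[[0,0,0],[0.4,-0.02,0.07],0],[[0,0,0],[0.4,-0.02,0.07],0],[[0,0,0],[0.4,-0.02,0.07],0]])

```text
clock: 3.28
position: [0.4375, 0.0252, 0.0585]
ee_rot: [0.0, 1.0, -0.025, -0.0]
contact_force: [-1.0, -0.4, -0.5]
width: 0.0003
gripper_force: 0.1
```

```bash
python3 - <<'E'
from h import *
s=manip.get_state();print(s['clock'],s['position'],s['contact_force'])
im=eyes.get_image('wrist');cv2.imwrite('pics/w2.png',im[:,:,::-1])
E
```

```text
3.275 [0.43752271 0.02521721 0.05851754] [-0.98275771 -0.4065845  -0.50211303]
```

View pics/w2.png

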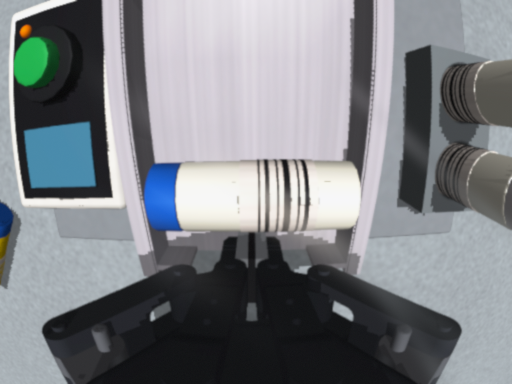

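The vial is square (146–360, 195), off the tabs and moving with the finger. I'll carry on up.

>>> drive_tool(rows=[[[0,0,0],[0.5,-0.025,0.088],0],[[0,0,0],[0.5,-0.025,0.088],0],[[0,0,0],[0.5,-0.025,0.088],0],[[0,0,0],[0.5,-0.025,0.088],0],[[0,0,0],[0.5,-0.025,0.088],0],[[0,0,0],[0.5,-0.025,0.088],0],[[0,0,0],[0.5,-0.025,0.088],0],[[0,0,0],[0.5,-0.025,0.088],0]])

```text
clock: 4.32
position: [0.4776, 0.0232, 0.0656]
ee_rot: [0.0, 1.0, -0.025, -0.0]
contact_force: [-0.7, -0.6, -0.3]
width: -0.0002
gripper_force: 0.1
```

>>> drive_tool(rows=[[[0,0,0],[0.5,-0.025,0.088],0],[[0,0,0],[0.5,-0.025,0.088],0],[[0,0,0],[0.5,-0.025,0.088],0],[[0,0,0],[0.5,-0.025,0.088],0],[[0,0,0],[0.5,-0.025,0.088],0],[[0,0,0],[0.5,-0.025,0.088],0],[[0,0,0],[0.5,-0.025,0.088],0],[[0,0,0],[0.5,-0.025,0.088],0]])

```text
clock: 5.32
position: [0.5176, 0.0212, 0.0727]
ee_rot: [0.0, 1.0, -0.025, -0.0]
contact_force: [0.2, 0.1, 0.1]
width: -0.0005
gripper_force: 0.1
```

```bash
python3 - <<'E'
from h import *
s=manip.get_state();print(s['clock'],s['position'],s['contact_force'])
im=eyes.get_image('wrist');cv2.imwrite('pics/w3.png',im[:,:,::-1])
E
```

```text
5.325 [0.51764733 0.021203   0.07265264] [0.21970538 0.08772743 0.10186333]
```

View pics/w3.png

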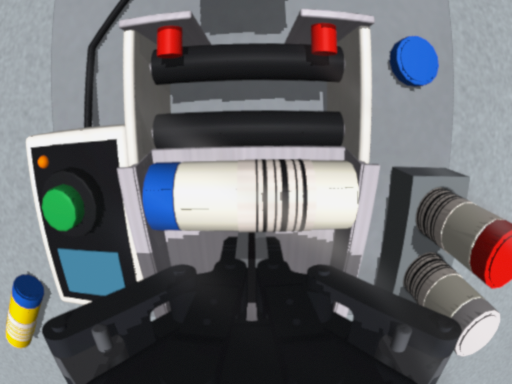

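The vial is still square and about 30 mm short of the first roller's axis. I'll push it over slowly.

>>> drive_tool(rows=[[[0,0,0],[0.4,-0.02,0.07],0],[[0,0,0],[0.4,-0.02,0.07],0],[[0,0,0],[0.4,-0.02,0.07],0],[[0,0,0],[0.4,-0.02,0.07],0],[[0,0,0],[0.4,-0.02,0.07],0],[[0,0,0],[0.4,-0.02,0.07],0],[[0,0,0],[0.4,-0.02,0.07],0],[[0,0,0],[0.3,-0.015,0.05],0]])

```text
clock: 6.38
position: [0.5489, 0.0196, 0.0781]
ee_rot: [0.0, 1.0, -0.025, 0.0]
contact_force: [-0.6, 0.1, -0.1]
width: 0.0
gripper_force: 0.0
```

```bash
python3 - <<'E'
from h import *
s=manip.get_state();print(s['clock'],s['position'],s['contact_force'])
im=eyes.get_image('wrist');cv2.imwrite('pics/w4.png',im[:,:,::-1])
E
```

```text
6.375 [0.54889712 0.01959295 0.07811774] [-0.5926878   0.12285169 -0.14500174]
```

View pics/w4.png

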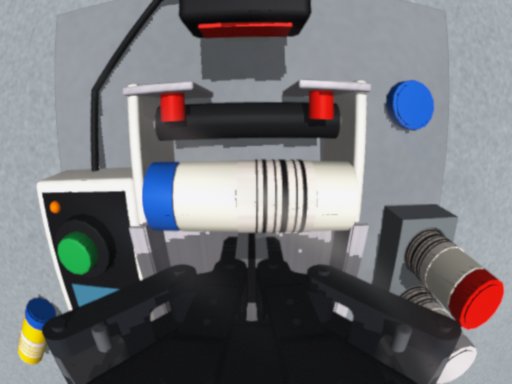

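The vial is on top of the first roller, still against the finger (row 195) and not yet dropped. A few small steps more.

>>> drive_tool(rows=[[[0,0,0],[0.2,-0.01,0],0],[[0,0,0],[0.2,-0.01,0],0],[[0,0,0],[0,0,0],0]])

```text
clock: 6.8
position: [0.5525, 0.0194, 0.078]
ee_rot: [0.0, 1.0, -0.025, 0.0]
contact_force: [0.4, -0.2, -0.4]
width: 0.0002
gripper_force: 0.0
```

```bash
python3 - <<'E'
from h import *
s=manip.get_state();print(s['clock'],s['position'],s['contact_force'])
im=eyes.get_image('wrist');cv2.imwrite('pics/w5.png',im[:,:,::-1])
for a,p in blobs(im,(100,130,60),(125,255,255),300): print(a,p)
m=cv2.inRange(im[:,230:245],(190,190,180),(255,255,255)).mean(1)
print(np.where(m>128)[0])
E
```

```text
6.8 [0.55246035 0.01941041 0.07799029] [ 0.36650579 -0.18068121 -0.39288308]
1725 [411.21043478 108.66028986]
1855 [159.22479784 167.57358491]
382 [ 87.48691099 295.42670157]
605 [ 39.40661157 314.52396694]
[134 135 136 137 138 139 140 141 142 143 144 145 146 147 148 149 150 151
 152 153 154 155 156 157 158 159 160 161 162 163 164 165 166 167 168 169
 170 171 172 173 174 175 176 177 178 179 180 181 182 183 184 185 186 187
 188 189 190 191 192 193 194 211 212 213 214 215 216 217 218 219 220 221]
```

View pics/w5.png

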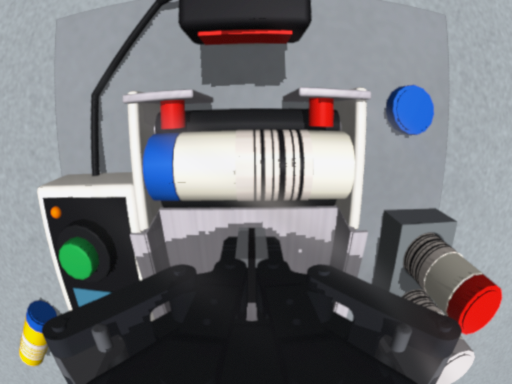

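The vial has dropped into the cradle (rows 131–201, just short of the bumpers) and is clear of the finger. I'll back off and go above the key.

>>> drive_tool(rows=[[[0,0,0],[-1,0.05,1],0],[[0,0,0],[-1,0.05,2],0],[[0,0,0],[0,0,2.2],0],[[0,0,0],[0.5,5.3,0],0],[[0,0,0],[0.5,5.2,0],0],[[0,0,0],[0,0,0],0],[[0,0,0],[0,0,0],0]])

```text
clock: 7.72
position: [0.5416, 0.1253, 0.1304]
ee_rot: [0.0, 1.0, -0.025, -0.0]
contact_force: [0.0, -0.1, -0.3]
width: -0.0003
gripper_force: 0.0
```

```bash
python3 - <<'E'
from h import *
s=manip.get_state();print(s['clock'],s['position'],s['contact_force'])
c=eyes.get_calibration('wrist');im=eyes.get_image('wrist');cv2.imwrite('pics/w6.png',im[:,:,::-1])
for a,p in blobs(im,(45,80,40),(85,255,255),100): print(a,p,ray('wrist',p,.068,c))
X=np.array([.9988,-.049,0]);print('cap exp',proj('wrist',np.array([.5172,.0207,.0666])+.075*X+.048*np.array([.049,.9988,0]),c))
E
```

```text
7.725 [0.54161415 0.1252607  0.13036749] [ 0.04596132 -0.08345522 -0.2724296 ]
1126 [247.64387211 209.3401421 ] [0.54227112 0.12591819 0.068     ]
cap exp [334.34415158 130.12342268]
```

View pics/w6.png

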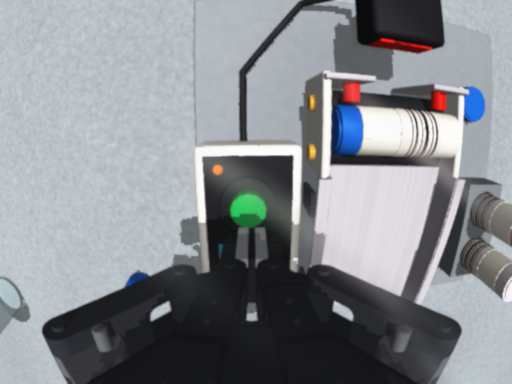

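The green key at (248,209) resolves to within 1 mm of the TCP, and the vial sits in the cradle. I'll press the key.

>>> drive_tool(rows=[[[0,0,0],[0.05,0.05,-3],0],[[0,0,0],[0,0,-1.5],0],[[0,0,0],[0,0,-0.6],0],[[0,0,0],[0,0,-0.3],0],[[0,0,0],[0,0,-0.2],0],[[0,0,0],[0,0,-0.1],0],[[0,0,0],[0,0,-0.1],0],[[0,0,0],[0,0,0],0]])

```text
clock: 8.78
position: [0.5421, 0.1249, 0.0766]
ee_rot: [0.001, 1.0, -0.025, 0.0]
contact_force: [-9.0, -4.3, 26.6]
width: -0.0004
gripper_force: 13.8
```

>>> drive_tool(rows=[[[0,0,0],[0,0,0.2],0],[[0,0,0],[0,0,0],0]])

```text
clock: 9.02
position: [0.5421, 0.125, 0.0768]
ee_rot: [0.001, 1.0, -0.025, -0.0]
contact_force: [-6.5, -3.3, 16.5]
width: -0.0002
gripper_force: 8.0
```

>>> drive_tool(rows=[[[0,0,0],[0,0,0.2],0],[[0,0,0],[0,0,0],0]])

```text
clock: 9.28
position: [0.5431, 0.1256, 0.077]
ee_rot: [0.0, 1.0, -0.025, 0.001]
contact_force: [-1.7, -2.1, 3.9]
width: 0.0
gripper_force: 2.1
```

>>> drive_tool(rows=[[[0,0,0],[0,0,0.2],0],[[0,0,0],[0,0,0],0]])

```text
clock: 9.52
position: [0.5432, 0.1258, 0.0782]
ee_rot: [0.0, 1.0, -0.025, 0.0]
contact_force: [-1.2, -1.3, 3.1]
width: 0.0003
gripper_force: 1.6
```

>>> drive_tool(rows=[[[0,0,0],[0,0,0.2],0],[[0,0,0],[0,0,0],0]])

```text
clock: 9.78
position: [0.5433, 0.126, 0.0801]
ee_rot: [-0.0, 1.0, -0.025, 0.0]
contact_force: [0.4, -2.3, 1.5]
width: -0.0
gripper_force: 1.2
```

>>> drive_tool(rows=[[[0,0,0],[0,0,0.2],0],[[0,0,0],[0,0,0],0]])

```text
clock: 10.02
position: [0.5432, 0.1262, 0.0821]
ee_rot: [-0.0, 1.0, -0.025, 0.0]
contact_force: [0.7, -0.0, 1.5]
width: 0.0002
gripper_force: 0.7
```

The force profile matches the key's spring: about 1.2 N at the top, 4 N at z 0.077, then a hard stop. It was pressed fully down. I'll lift away and check.

>>> drive_tool(rows=[[[0,0,0],[0,0,2],0],[[0,0,0],[0,0,3],0],[[0,0,0],[-3,0,3],0],[[0,0,0],[-3,0,3],0],[[0,0,0],[0,0,0],0],[[0,0,0],[0,0,0],0]])

```text
clock: 10.78
position: [0.483, 0.1262, 0.1915]
ee_rot: [-0.0, 1.0, -0.025, 0.0]
contact_force: [0.1, 0.1, 0.3]
width: -0.0002
gripper_force: 0.0
```

```bash
python3 - <<'E'
from h import *
s=manip.get_state();print(s['clock'],s['position'],s['contact_force'])
c=eyes.get_calibration('wrist');im=eyes.get_image('wrist');cv2.imwrite('pics/w7.png',im[:,:,::-1])
for a,p in blobs(im,(45,80,40),(85,255,255),100): print(a,p,ray('wrist',p,.068,c))
E
```

```text
10.775 [0.4829606  0.12617855 0.1914825 ] [0.05528424 0.06141651 0.34225397]
779 [246.24390244 120.66880616] [0.54225294 0.12570992 0.068     ]
```

View pics/w7.png

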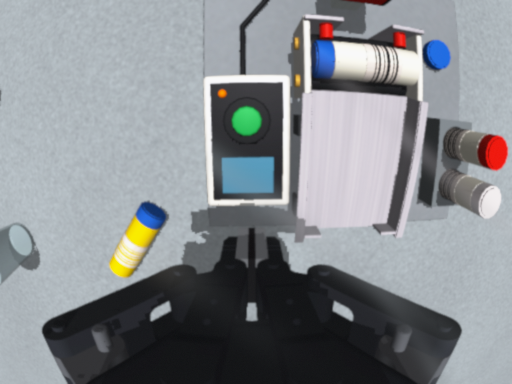

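The vial lies square in the cradle (313–418, 60), the key at (246,121) is up again, and the arm is clear.

```bash
python3 -c "
from rig import job
print(job.sign_off())"
```

```text
the job is handed in; nothing more can be done
None
```

The vial was rolled up into the cradle and rests there square. The start key was pressed fully down and released, and the job is handed in; hand-in returned no verdict.

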